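Square a board to the fence and weigh it down

TASK

Push the loose pine board up against the aluminium fence until it lies flush with it along its whole length, without overhanging the fence's ends. Then take the plain tin out of the wooden holder and stand it upright on the bench clear of the holder, take the steel block from behind it and set it gently, upright, on the middle of the board, leaving the board flush. Leave everything else standing where it is.

Things in the scene. Friction and masses are not known exactly. Their poses are not given: they have to be found in the camera images.
- fence: Aluminium angle screwed flat on the bench, fixed, 440 mm long, lying roughly left-right at the far side of the work area; it cannot move. Origin: middle of the length of its near upright face, on the bench (z = 0). Its y runs along the fence (to the robot's left), its x points away from the robot, square to the face; the face (x = 0) is 30 mm high and 5 mm thick, and behind it a foot 4 mm high runs on to x = 25 mm.
- board_center (a point): Centre of a loose, flat pine board, 340 mm long (its y) by 90 mm wide (its x) by 18 mm thick (z), about 0.3 kg, lying askew on the bench on the near side of the fence. Its x points to the long edge that faces the fence. Too wide to be grasped: it is slid on the bench.
- board_end_l (a point): Corner of the board: the left (+y) end of its fence-side edge, half-way up (45, 170, 0 mm from its centre). Same axes as the board.
- board_end_r (a point): Corner of the board: the right (-y) end of its fence-side edge, half-way up (45, -170, 0 mm from its centre). Same axes as the board.
- holder: Pine holder fixed on the bench, left or right of the work area: a narrow open-topped bay, outside 160 mm (its x) by 86 mm (its y) by 58 mm high. Floor 6 mm thick, two side walls and a back wall (at its +x end) 10 mm thick; the -x end, towards the robot, is open. Inside the bay is 66 mm wide. Origin: centre of its underside, on the bench. It stays put.
- tin_center (a point): Centre (half-way up) of a plain steel tin without label, upright cylinder 60 mm diameter and 110 mm high, 0.25 kg, loose. It starts standing in the open end of the holder, 58 mm of it above the walls' top, directly in front of the steel block (gap of a few mm). Its z is the tin's axis.
- weight_center (a point): Centre (half-way up) of a dark steel block, 36 mm (its x) by 56 mm (its y) by 50 mm high (z), about 0.65 kg, loose. It starts on the holder's floor, behind the tin, its top 2 mm below the walls' top; the walls stand about 5 mm from its 56 mm ends, and there is about 40 mm free between it and the back wall, so once the tin is gone it can be gripped across its 36 mm.
- stand: Bystander: fixed pine pencil block, 150 mm (x) by 86 mm (y), 50 mm high, with pencils up to 124 mm above the bench, on the other side of the work area from the holder. Origin: centre of its underside.
- jar: Bystander: glue jar with black lid, 50 mm diameter, 85 mm high, loose, on the robot's side of the board near its middle. Origin: centre of its underside.
- tape: Bystander: roll of brown tape lying flat, 90 mm diameter, 25 mm high, loose, on the robot's side of the board. Origin: centre of its underside.
- mug: Bystander: white mug, 80 mm diameter (handle at its +y, reaching about 75 mm from the axis), 90 mm high, loose, beyond the fence. Origin: centre of its underside.
- sander: Bystander: cork sanding block 60 mm (x) by 90 mm (y) by 35 mm high, loose, off the right end of the fence. Origin: centre of its underside.
- can: Bystander: labelled can, 66 mm diameter, 80 mm high, loose, off the left end of the fence. Origin: centre of its underside.

How it is judged:
By the outcome, as a careful person would: the job done as asked, in the order asked, and still so for the second after the job is handed in, with the robot touching nothing.
It also fails if it takes over 72 s, if anything falls off the work surface, if the arm or the gripper's body presses on something with over 40 N, if the wrist force passes 120 N, or if a joint passes its speed limit or range.

ROBOT

A 6-joint arm with a two-finger parallel gripper is mounted at the origin on the work surface. World frame = base frame: x ahead of the robot, y to its left, z up, the work surface at z = 0. Lengths are in m, angles in degrees, forces in N, time in s.
With the tool pointing down it reaches from about 0.375 to 0.9 m from the base axis. Payload 3.1 kg.
Tool frame: the origin (TCP) lies midway between the tips of the shut fingers; the grasp point (between the pads) lies 19 mm behind it; z points along the fingers, y is the line along which they close (so a half turn about z gives the same grasp; the last joint's range is limited). The gripper opens to 87 mm and grips with 3 to 60 N. Pads are 19 mm wide; open, the fingers measure 117 mm over their backs; the gripper's body (75 mm by 190 mm) begins 51 mm behind the grasp point.
Start: joints at [-85.056, 30.224, 82.088, -0, 67.689, -10.227], TCP at [0.164, -0.603, 0.223] pointing down, gripper open.
Joint ranges: [-176.69, 176.69], [-43.24, 126.21], [12.49, 139.97], [-82, 262], [0, 151.66], [-163.58, 163.58]. Speed limits (degrees/s): [159.86, 159.86, 180, 180, 180, 180].

INTERFACE

Orientations are given as a 3x3 rotation matrix whose columns are the frame's x, y, z axes.
In Python, from rig import read_state, capture, camera_info, hand_in gives the robot as it stands.
- The arm moves only by the tool drive_tool, never from a script. Its argument "motion" is a list of rows, each a list of 2 entries, a list of its own where there are three numbers: the shift along the tool's x, y, z in mm, then the turn, a rotation vector about the tool's x, y, z in rad. A call has 1 to 5 rows; each row shifts and turns the commanded pose from where the row before left it, along the tool's axes as they then stand; what a row does not reach is not made up. A row lasts 1/10 s, in which the tool goes at most 50 mm and 8.59 degrees, less where a joint would pass 70% of its speed; a pose out of reach is approached as far as the arm can. A call is refused whole if a number of a shift passes 50 or a number of a turn 0.15, either way. A call with a gripper value outside its range is refused whole. "gripper" is the opening, from 0 (shut) to 1 (fully open), set as the call begins (left out, the last holds). The fingers move at their own pace and stop on an object; the grip force is fixed at half the most. Time passes only in rows, so rows that do not move let the fingers close. It gives the time, the measured TCP pose, the force, the opening and the grip force at its end, in the units of the state.
- read_state(): the state, without advancing time (a new reading comes with each control period).
- capture(name): name is "scene" or "side" or "wrist"; returns the picture (384x512x3 uint8, red, green, blue); there is no depth.
- camera_info(name): a dict with "fovy" (degrees; the focal length in pixels is half the picture's height over the tangent of half this angle, whatever the lens; pixels are square), "cx", "cy" (the principal point, pixels), "xyz" and "orientation" of the camera in the world; the wrist camera has in their place "T_tool_cam" (4x4, takes a point from camera to tool coordinates, whose origin is the TCP and whose axes are the flange's). Camera axes: x right, y down, z forward; pixel columns grow to the right and rows downward; lengths in m; the calibration is good to about 2 mm. A picture is of the moment at which its call begins: read the wrist's pose just before it. camera_info takes no time and is no camera call.
- hand_in(): hands the job in; it is judged then, once.
The state is a dict: "time_s": time; "joint_positions": joint angles; "qvel": joint speeds; "tau": joint torques, N m; "position": TCP position; "tcp_rot": TCP orientation; "force": force on the tool from outside, world axes, zero at the start; "moment": the same for the moment, N m; "opening": opening from 0.0 (shut) to 1.0 (fully open); "grasp_force": force on a finger pad.
Only numpy, scipy, OpenCV 4.12 (cv2) and the standard library are available. Lean on these libraries where they do the work, as an engineer would, in place of code of your own. Each camera call takes 0.05 s, during which the arm holds its last target. There are 200 camera calls.

## Working session

There is one attempt and no reset: what is moved stays moved. The work goes in short steps, Python scripts to look and compute and a tool call to move; the robot and the scene stay as the last step left them, time stands still between calls to the robot, and variables do not carry over. Pictures are saved under pics/ and viewed, at most 10 in all, crops included, and the job is handed in when it is done.

Besides the shell and the picture viewer there is one more tool, called after "Call:" by a JSON object that holds its "method" and its "body". drive_tool: Moves the arm, as the interface text tells. Its arguments: {"type":"object","properties":{"motion":{"type":"array","items":{"type":"array"}},"gripper":{"type":"number"}},"required":["motion"]}

```bash
mkdir -p pics; ls; python3 - <<'E'
from rig import *
import cv2,numpy as np
for n in ["scene","side"]:
    im=capture(n); cv2.imwrite(f"pics/{n}0.png",im[...,::-1])
    print(n,camera_info(n))
print(camera_info("wrist")); s=read_state(); print(s)
E
```

```text
pics
scene {'fovy': 42.79740571946178, 'cx': 247.64415412535115, 'cy': 195.0206326088595, 'xyz': array([ 1.14059419, -0.9704716 ,  0.87259689]), 'orientation': array([[ 0.87118802,  0.27908828, -0.40390737],
       [ 0.49094681, -0.49797035,  0.71484037],
       [-0.00163032, -0.82105741, -0.5708433 ]])}
side {'fovy': 57.43840836997556, 'cx': 253.2248528345624, 'cy': 195.20677370819737, 'xyz': array([0.49908166, 0.81753431, 0.63586717]), 'orientation': array([[-0.99613403, -0.05697355,  0.0668656 ],
       [-0.08722502,  0.55110605, -0.8298638 ],
       [ 0.01043025, -0.83248792, -0.55394501]])}
{'fovy': 69.25385706889102, 'cx': 251.93338824669962, 'cy': 192.40244437392107, 'T_tool_cam': array([[ 7.41674777e-04, -9.68011913e-01, -2.50903141e-01,
         6.80433191e-02],
       [ 9.99999667e-01,  8.03460816e-04, -1.43820883e-04,
         6.08370761e-04],
       [ 3.40811171e-04, -2.50902951e-01,  9.68012186e-01,
        -1.62257048e-01],
       [ 0.00000000e+00,  0.00000000e+00,  0.00000000e+00,
         1.00000000e+00]])}
{'time_s': 0.1, 'joint_positions': array([-8.50554019e+01,  3.02753012e+01,  8.21485444e+01,  6.22614977e-04,
        6.76897135e+01, -1.02288151e+01]), 'qvel': array([-0.00564598, -0.0744522 , -0.19026844, -0.05370269, -0.05686875,
        0.01510718]), 'tau': array([-4.18213640e-04, -4.40987062e+01, -1.77150321e+01,  6.35729567e-02,
        5.33653633e-02, -4.77833930e-05]), 'position': array([ 0.1635463 , -0.60254235,  0.22165445]), 'tcp_rot': array([[ 9.65139165e-01,  2.61737208e-01, -1.60815777e-04],
       [ 2.61737008e-01, -9.65137211e-01,  1.97546940e-03],
       [ 3.61844556e-04, -1.94869433e-03, -9.99998036e-01]]), 'force': array([ 1.1398089 , -0.12336472, -0.68931343]), 'moment': array([ 0.05038692, -0.02267292, -0.02085436]), 'grasp_force': 0.0, 'opening': 0.9991103489633902}
```

View pics/scene0.png

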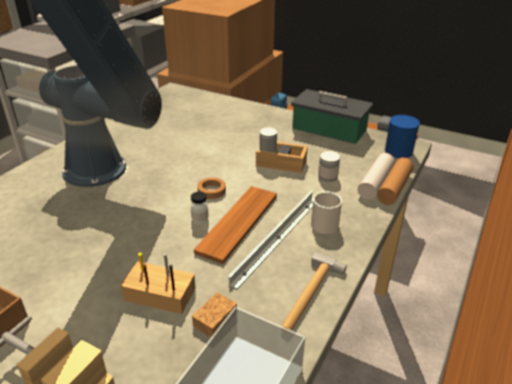

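View pics/side0.png

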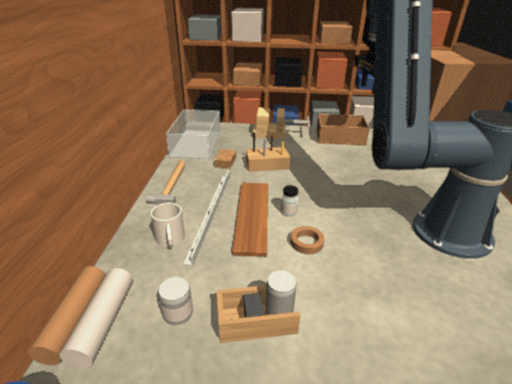

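Both views show the board left of the fence. In scene, the board spans about (195,255) to (277,190) and the fence (232,280) to (312,195). The holder is at (282,155) with the tin at (268,138), the jar is at (199,207) and the tape at (211,187).

```bash
cat > h.py <<'E'
from rig import *
import cv2,numpy as np
def cam(n,s=None):
    c=camera_info(n); f=192/np.tan(np.radians(c["fovy"]/2))
    if n=="wrist":
        s=s or read_state(); T=np.eye(4); T[:3,:3]=s["tcp_rot"]; T[:3,3]=s["position"]; T=T@c["T_tool_cam"]
        R,p=T[:3,:3],T[:3,3]
    else: R,p=np.array(c["orientation"]),np.array(c["xyz"])
    return R,p,f,c["cx"],c["cy"]
def cast(C,uv,z):
    R,p,f,cx,cy=C; uv=np.atleast_2d(uv).astype(float)
    d=np.c_[(uv[:,0]-cx)/f,(uv[:,1]-cy)/f,np.ones(len(uv))]@R.T
    return p+d*((z-p[2])/d[:,2])[:,None]
def proj(C,P):
    R,p,f,cx,cy=C; q=(np.atleast_2d(P)-p)@R
    return np.c_[q[:,0]/q[:,2]*f+cx,q[:,1]/q[:,2]*f+cy]
def poly(mask,near,eps=.02):
    mask=cv2.morphologyEx(mask,cv2.MORPH_OPEN,np.ones((2,2)))
    cs,_=cv2.findContours(mask,cv2.RETR_EXTERNAL,cv2.CHAIN_APPROX_NONE)
    c=max([c for c in cs if cv2.contourArea(c)>30],key=lambda c:cv2.pointPolygonTest(c,near,True))
    return cv2.approxPolyDP(c,eps*cv2.arcLength(c,True),True)[:,0],c[:,0]
E
python3 - <<'E'
from h import *
np.set_printoptions(precision=3,suppress=True)
S,D=cam("scene"),cam("side")
A=cv2.imread("pics/scene0.png");B=cv2.imread("pics/side0.png")
def m(im): 
    h=cv2.cvtColor(im,cv2.COLOR_BGR2HSV); return cv2.inRange(h,(0,110,60),(14,255,255))
for nm,C,im,pt in (("scene",S,A,(237,223)),("side",D,B,(253,215))):
    p,c=poly(m(im),pt); print(nm,"board",p.tolist(),cast(C,p,.018)[:,:2].tolist())
def pr(n,C,uv,z): print(n,cast(C,uv,z)[:,:2])
pr("fence side far/near",D,[(228,171),(188,262)],.03)
pr("fence scene",S,[(232,278),(310,195)],.03)
pr("tape side",D,(308,240),.012); pr("tape sc",S,(211,187),.012)
pr("jar side",D,(291,189),.085); pr("jar sc",S,(199,197),.085)
pr("tin side",D,(282,281),.11); pr("tin sc",S,(268,132),.11)
pr("weight side",D,(254,305),.056)
pr("holder top side",D,[(217,292),(293,286),(220,322),(298,315)],.058)
pr("holder sc",S,[(257,151),(302,158),(307,146)],.058)
pr("can",D,(175,287),.08);pr("can",S,(329,156),.08)
pr("mug",D,(168,213),.09);pr("stand sc",S,[(123,284),(190,295),(195,270),(135,263)],.05)
pr("sander",S,(214,310),.035)
for nm,C,im,box in (("scene",S,A,(180,120,350,300)),("side",D,B,(130,160,330,350))):
    x0,y0,x1,y1=box; cv2.imwrite(f"pics/{nm}_c.png",cv2.resize(im[y0:y1,x0:x1],None,fx=3,fy=3,interpolation=2))
E
```

```text
scene board [[276, 194], [251, 188], [196, 254], [223, 264]] [[0.6090195016512924, 0.14695287302632443], [0.5262092050059041, 0.1382452199631462], [0.5506932535427248, -0.20057890951797164], [0.6320418603637002, -0.19844568118136952]]
side board [[243, 184], [233, 253], [266, 256], [268, 185]] [[0.6135549735443405, -0.17192355590910202], [0.6017512213089549, 0.16207787480536318], [0.5173746596613823, 0.16475347134876717], [0.5300458953602507, -0.17430208251135282]]
fence side far/near [[ 0.673 -0.232]
 [ 0.704  0.217]]
fence scene [[ 0.684 -0.241]
 [ 0.708  0.177]]
tape side [[0.408 0.085]]
tape sc [[0.409 0.089]]
jar side [[ 0.459 -0.052]]
jar sc [[ 0.469 -0.059]]
tin side [[0.479 0.33 ]]
tin sc [[0.479 0.34 ]]
weight side [[0.532 0.35 ]]
holder top side [[0.613 0.325]
 [0.453 0.293]
 [0.594 0.398]
 [0.444 0.367]]
holder sc [[0.465 0.29 ]
 [0.615 0.321]
 [0.597 0.403]]
can [[0.696 0.339]]
can [[0.699 0.34 ]]
mug [[0.778 0.106]]
stand sc [[ 0.483 -0.399]
 [ 0.64  -0.351]
 [ 0.603 -0.278]
 [ 0.461 -0.33 ]]
sander [[ 0.704 -0.351]]
```

View pics/side_c.png

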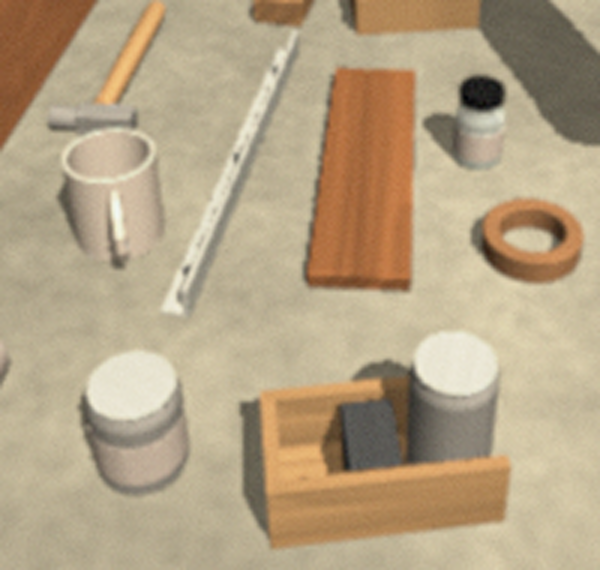

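Call:
{"method": "drive_tool", "body": {"motion": [[[38, -31, -7], [0, 0, 0]], [[38, -31, -7], [0, 0, 0]], [[38, -31, -7], [0, 0, 0]], [[38, -31, -7], [0, 0, 0]], [[38, -31, -7], [0, 0, 0]]], "gripper": 1}}

```text
time_s: 0.6
position: [0.3071, -0.4019, 0.2574]
tcp_rot: [[0.965, 0.261, -0.0], [0.261, -0.965, 0.001], [0.0, -0.001, -1.0]]
force: [0.9, 0.2, 0.0]
opening: 1.0
grasp_force: 0.0
```

Call:
{"method": "drive_tool", "body": {"motion": [[[38, -31, -7], [0, 0, 0]], [[38, -31, -7], [0, 0, 0]], [[38, -31, -7], [0, 0, 0]], [[38, -31, -7], [0, 0, 0]], [[38, -31, -7], [0, 0, 0]]]}}

```text
time_s: 1.1
position: [0.4498, -0.2026, 0.2927]
tcp_rot: [[0.965, 0.261, -0.0], [0.261, -0.965, 0.0], [-0.0, -0.0, -1.0]]
force: [0.9, -1.2, -0.8]
opening: 1.003
grasp_force: 0.0
```

Call:
{"method": "drive_tool", "body": {"motion": [[[38, -31, -7], [0, 0, 0]], [[38, -31, -7], [0, 0, 0]], [[38, -31, -7], [0, 0, 0]], [[38, -31, -7], [0, 0, 0]], [[38, -31, -7], [0, 0, 0]]]}}

```text
time_s: 1.6
position: [0.5926, -0.0032, 0.3274]
tcp_rot: [[0.965, 0.262, -0.001], [0.262, -0.965, -0.0], [-0.001, -0.0, -1.0]]
force: [1.6, -1.1, 0.8]
opening: 1.004
grasp_force: 0.0
```

Call:
{"method": "drive_tool", "body": {"motion": [[[38, -31, -7], [0, 0, 0]], [[0, 0, 0], [0, 0, 0.11]], [[0, 0, 0], [0, 0, 0.11]], [[0, 0, 0], [0, 0, 0.11]], [[0, 0, 0], [0, 0, 0]]]}}

```text
time_s: 2.1
position: [0.6202, 0.035, 0.3338]
tcp_rot: [[0.998, -0.064, -0.002], [-0.064, -0.998, 0.0], [-0.002, -0.0, -1.0]]
force: [-0.1, -0.0, 0.5]
opening: 1.002
grasp_force: 0.0
```

```bash
python3 - <<'E'
from h import *
import json
s=read_state(); im=capture("wrist"); cv2.imwrite("pics/w1.png",im[...,::-1])
import pickle; pickle.dump(s,open("w1.pkl","wb")); print(s["position"],s["tcp_rot"],s["joint_positions"])
E
```

```text
[0.62024786 0.03498029 0.33381323] [[ 9.97919340e-01 -6.44564042e-02 -1.53729809e-03]
 [-6.44562124e-02 -9.97920521e-01  1.74081098e-04]
 [-1.54532195e-03 -7.46304820e-05 -9.99998803e-01]] [-7.06432260e+00  2.42333735e+01  7.43234854e+01 -9.44375350e-04
  8.15317799e+01  8.66314558e+01]
```

View pics/w1.png

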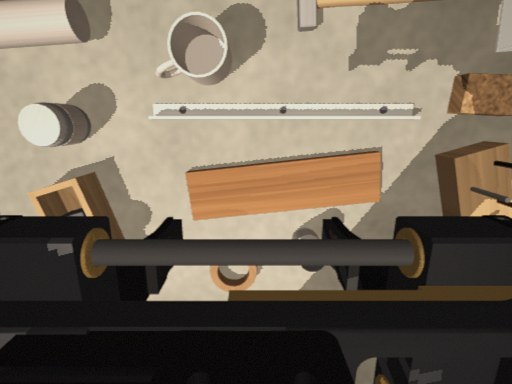

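The wrist view shows the fence's near top edge along row 118, columns 150–420. The board's top corners are about (187,170), (381,152), (382,200) and (193,219), with its fence-side face visible as a dark rim.

```bash
python3 - <<'E'
from h import *
import pickle
np.set_printoptions(precision=4,suppress=True)
s=pickle.load(open("w1.pkl","rb")); C=cam("wrist",s)
im=cv2.imread("pics/w1.png"); h=cv2.cvtColor(im,cv2.COLOR_BGR2HSV)
m=cv2.inRange(h,(0,100,70),(18,255,255)); m[:, :150]=0;m[:,420:]=0;m[:130]=0;m[235:]=0
p,c=poly(m,(290,187)); print("board top px",p.tolist()); print(cast(C,p,.018)[:,:2])
# fence: bright rows per column: lower limit of bright strip
g=im.min(2); pts=[]
for u in range(165,410,5):
    col=g[100:130,u].astype(int); pts.append((u,100+np.where(col>195)[0].max() if (col>195).any() else np.nan))
pts=np.array(pts); pts=pts[~np.isnan(pts[:,1])]; print(len(pts),pts[::10].tolist())
q=cast(C,pts,.03); a=np.polyfit(q[:,1],q[:,0],1); print("fence top near edge x=a*y+b",a,"yaw",np.degrees(np.arctan(-a[0])))
print("fence ends",cast(C,[(150,118),(420,118)],.03)[:,:2])
print("jar?",cast(C,[(308,238)],.085)[:,:2])
E
```

```text
board top px [[381, 153], [189, 172], [194, 220], [380, 202]]
[[ 0.6197 -0.187 ]
 [ 0.6078  0.1452]
 [ 0.5189  0.1468]
 [ 0.5318 -0.1899]]
49 [[165, 118], [215, 118], [265, 118], [315, 118], [365, 118]]
fence top near edge x=a*y+b [0.0638 0.6896] yaw -3.653329479977622
fence ends [[ 0.702   0.1946]
 [ 0.6741 -0.2416]]
jar? [[ 0.5008 -0.0476]]
```

Call:
{"method": "drive_tool", "body": {"motion": [[[0, 0, 20], [0, 0, -0.1428]], [[0, 0, 20], [0, 0, -0.1428]], [[0, 0, 20], [0, 0, -0.1428]], [[0, 0, 20], [0, 0, -0.1428]], [[0, 0, 20], [0, 0, -0.1428]]], "gripper": 0}}

```text
time_s: 2.65
position: [0.6204, 0.0344, 0.2337]
tcp_rot: [[0.792, 0.611, -0.0], [0.611, -0.792, 0.0], [-0.0, -0.0, -1.0]]
force: [0.2, 0.1, -0.3]
opening: 0.629
grasp_force: 0.0
```

Call:
{"method": "drive_tool", "body": {"motion": [[[0, 0, 20], [0, 0, -0.1428]], [[0, 0, 20], [0, 0, -0.1428]], [[0, 0, 20], [0, 0, -0.1428]], [[0, 0, 20], [0, 0, -0.1428]], [[0, 0, 20], [0, 0, -0.1428]]]}}

```text
time_s: 3.15
position: [0.6205, 0.0344, 0.1337]
tcp_rot: [[0.199, 0.98, -0.0], [0.98, -0.199, 0.0], [0.0, -0.0, -1.0]]
force: [-0.8, -0.5, -0.1]
opening: 0.17
grasp_force: 0.0
```

Call:
{"method": "drive_tool", "body": {"motion": [[[0, 0, 20], [0, 0, -0.1428]], [[19, -35, 0], [0, 0, 0]], [[19, -35, 0], [0, 0, 0]], [[19, -35, 0], [0, 0, 0]], [[19, -35, 0], [0, 0, 0]]]}}

```text
time_s: 3.65
position: [0.4846, 0.12, 0.1144]
tcp_rot: [[0.064, 0.998, -0.0], [0.998, -0.064, 0.0], [0.0, -0.0, -1.0]]
force: [-0.1, 0.8, 0.5]
opening: 0.004
grasp_force: 0.0
```

Call:
{"method": "drive_tool", "body": {"motion": [[[0, 0, 36], [0, 0, 0]], [[0, 0, 36], [0, 0, 0]], [[0, 0, 34], [0, 0, 0]], [[0, 8, 0], [0, 0, 0]], [[0, 8, 0], [0, 0, 0]]]}}

```text
time_s: 4.15
position: [0.5024, 0.1184, 0.0085]
tcp_rot: [[0.064, 0.998, -0.001], [0.998, -0.064, 0.0], [-0.0, -0.001, -1.0]]
force: [0.3, -0.2, 0.1]
opening: 0.008
grasp_force: 0.0
```

Call:
{"method": "drive_tool", "body": {"motion": [[[0, 8, 0], [0, 0, 0]], [[0, 8, 0], [0, 0, 0]], [[0, 8, 0], [0, 0, 0]], [[0, 8, 0], [0, 0, 0]], [[0, 8, 0], [0, 0, 0]]]}}

```text
time_s: 4.65
position: [0.5421, 0.116, 0.0091]
tcp_rot: [[0.065, 0.998, -0.0], [0.998, -0.065, 0.0], [0.0, -0.0, -1.0]]
force: [-2.0, 1.4, 1.2]
opening: 0.007
grasp_force: 1.0
```

```bash
cat > b.py <<'E'
from h import *
def board(n):
    C=cam(n); im=capture(n); h=cv2.cvtColor(im,cv2.COLOR_RGB2HSV)
    m=cv2.inRange(h,(0,110,60),(14,255,255))
    g=proj(C,[[.60,0,.018]])[0]; p,c=poly(m,(float(g[0]),float(g[1])))
    return np.round(cast(C,p,.018)[:,:2],3).tolist()
if __name__=="__main__":
    for n in ("side","scene"): print(n,board(n))
    s=read_state(); print(s["position"],s["force"])
E
python3 b.py
```

```text
side [[0.626, 0.027], [0.624, 0.04], [0.601, 0.038], [0.598, 0.042], [0.587, 0.041], [0.584, 0.036], [0.592, 0.023], [0.606, 0.025], [0.609, 0.02]]
scene [[0.645, 0.137], [0.558, 0.118], [0.539, -0.202], [0.621, -0.209]]
[0.54407964 0.11578635 0.00896856] [-0.05826376 -0.23862761  0.56803184]
```

Call:
{"method": "drive_tool", "body": {"motion": [[[0, -5, 0], [0, 0, 0]], [[0, 0, -35], [0, 0, 0]], [[0, 0, -35], [0, 0, 0]], [[0, 0, -35], [0, 0, 0]], [[-43, -3, 0], [0, 0, 0]]]}}

```text
time_s: 5.25
position: [0.5346, 0.0764, 0.1179]
tcp_rot: [[0.059, 0.998, 0.012], [0.998, -0.059, 0.0], [0.001, 0.012, -1.0]]
force: [0.2, -1.3, 0.1]
opening: 0.006
grasp_force: 0.0
```

Call:
{"method": "drive_tool", "body": {"motion": [[[-43, -3, 0], [0, 0, 0]], [[-43, -3, 0], [0, 0, 0]], [[-43, -3, 0], [0, 0, 0]], [[-43, -3, 0], [0, 0, 0]], [[-43, -3, 0], [0, 0, 0]]]}}

```text
time_s: 5.75
position: [0.5009, -0.1414, 0.1134]
tcp_rot: [[0.065, 0.998, -0.0], [0.998, -0.065, 0.0], [0.0, -0.0, -1.0]]
force: [0.7, -0.2, 0.4]
opening: 0.004
grasp_force: 0.0
```

Call:
{"method": "drive_tool", "body": {"motion": [[[0, 0, 35], [0, 0, 0]], [[0, 0, 35], [0, 0, 0]], [[0, 0, 35], [0, 0, 0]], [[0, 8, 0], [0, 0, 0]], [[0, 8, 0], [0, 0, 0]]]}}

```text
time_s: 6.25
position: [0.5179, -0.1408, 0.0084]
tcp_rot: [[0.065, 0.998, -0.001], [0.998, -0.065, 0.001], [0.001, -0.001, -1.0]]
force: [-0.8, -0.7, 0.6]
opening: 0.005
grasp_force: 0.1
```

Call:
{"method": "drive_tool", "body": {"motion": [[[0, 8, 0], [0, 0, 0]], [[0, 8, 0], [0, 0, 0]], [[0, 8, 0], [0, 0, 0]], [[0, 8, 0], [0, 0, 0]], [[0, 8, 0], [0, 0, 0]]]}}

```text
time_s: 6.75
position: [0.5583, -0.1436, 0.0092]
tcp_rot: [[0.065, 0.998, -0.0], [0.998, -0.065, -0.0], [-0.0, -0.0, -1.0]]
force: [-3.2, -0.7, 2.3]
opening: -0.0
grasp_force: 1.3
```

```bash
python3 b.py
```

```text
side [[0.653, -0.168], [0.627, 0.165], [0.543, 0.164], [0.566, -0.164]]
scene [[0.637, 0.145], [0.553, 0.134], [0.564, 0.011], [0.593, -0.0], [0.611, -0.048], [0.605, -0.12], [0.573, -0.109], [0.591, -0.205], [0.668, -0.199]]
[ 0.55998077 -0.14406122  0.00901737] [0.15375919 0.4054316  0.03178974]
```

Call:
{"method": "drive_tool", "body": {"motion": [[[0, -5, 0], [0, 0, 0]], [[0, 0, -35], [0, 0, 0]], [[0, 0, -35], [0, 0, 0]], [[0, 0, -35], [0, 0, 0]], [[43, -9, 0], [0, 0, 0]]]}}

```text
time_s: 7.35
position: [0.5525, -0.1054, 0.1184]
tcp_rot: [[0.071, 0.997, 0.015], [0.997, -0.071, -0.007], [-0.006, 0.015, -1.0]]
force: [0.8, 1.0, 0.1]
opening: 0.002
grasp_force: 0.0
```

Call:
{"method": "drive_tool", "body": {"motion": [[[43, -9, 0], [0, 0, 0]], [[43, -9, 0], [0, 0, 0]], [[43, -9, 0], [0, 0, 0]], [[43, -9, 0], [0, 0, 0]], [[43, -9, 0], [0, 0, 0]]]}}

```text
time_s: 7.85
position: [0.5149, 0.1192, 0.1134]
tcp_rot: [[0.066, 0.998, 0.0], [0.998, -0.066, 0.0], [0.0, 0.0, -1.0]]
force: [0.4, 0.8, -0.1]
opening: 0.005
grasp_force: 0.0
```

Call:
{"method": "drive_tool", "body": {"motion": [[[0, 0, 35], [0, 0, 0]], [[0, 0, 35], [0, 0, 0]], [[0, 0, 35], [0, 0, 0]], [[0, 8, 0], [0, 0, 0]], [[0, 8, 0], [0, 0, 0]]]}}

```text
time_s: 8.35
position: [0.5319, 0.1165, 0.0084]
tcp_rot: [[0.065, 0.998, -0.001], [0.998, -0.065, 0.0], [0.0, -0.001, -1.0]]
force: [0.1, -0.1, 0.7]
opening: 0.006
grasp_force: 0.0
```

Call:
{"method": "drive_tool", "body": {"motion": [[[0, 8, 0], [0, 0, 0]], [[0, 8, 0], [0, 0, 0]], [[0, 8, 0], [0, 0, 0]], [[0, 8, 0], [0, 0, 0]], [[0, 8, 0], [0, 0, 0]]]}}

```text
time_s: 8.85
position: [0.5723, 0.114, 0.0092]
tcp_rot: [[0.065, 0.998, 0.0], [0.998, -0.065, 0.0], [0.0, 0.0, -1.0]]
force: [-1.3, 1.4, 0.7]
opening: 0.007
grasp_force: 0.8
```

```bash
python3 b.py
```

```text
side [[0.658, 0.025], [0.653, 0.039], [0.63, 0.036], [0.621, 0.04], [0.624, 0.022], [0.633, 0.018], [0.656, 0.02]]
scene [[0.677, 0.131], [0.587, 0.122], [0.58, -0.206], [0.663, -0.21]]
[0.57401506 0.11380151 0.0090021 ] [-0.4086971  -0.09817779  0.10790987]
```

Call:
{"method": "drive_tool", "body": {"motion": [[[0, 6, 0], [0, 0, 0]], [[0, 4, 0], [0, 0, 0]], [[0, 3, 0], [0, 0, 0]], [[0, 2, 0], [0, 0, 0]], [[0, 2, 0], [0, 0, 0]]]}}

```text
time_s: 9.45
position: [0.5885, 0.113, 0.0084]
tcp_rot: [[0.065, 0.998, -0.001], [0.998, -0.065, 0.0], [0.0, -0.001, -1.0]]
force: [-1.2, 0.1, 0.9]
opening: 0.004
grasp_force: 0.8
```

Call:
{"method": "drive_tool", "body": {"motion": [[[0, 1.5, 0], [0, 0, 0]], [[0, 1.5, 0], [0, 0, 0]], [[0, 1, 0], [0, 0, 0]]]}}

```text
time_s: 9.75
position: [0.5929, 0.1126, 0.0085]
tcp_rot: [[0.065, 0.998, 0.0], [0.998, -0.065, -0.0], [-0.0, 0.0, -1.0]]
force: [-1.1, 0.1, -0.3]
opening: 0.006
grasp_force: 0.4
```

Call:
{"method": "drive_tool", "body": {"motion": [[[0, -5, 0], [0, 0, 0]], [[0, 0, -35], [0, 0, 0]], [[0, 0, -35], [0, 0, 0]], [[0, 0, -35], [0, 0, 0]], [[-44, -5, 0], [0, 0, 0]]]}}

```text
time_s: 10.25
position: [0.5847, 0.0725, 0.1189]
tcp_rot: [[0.059, 0.998, 0.014], [0.998, -0.059, 0.0], [0.001, 0.014, -1.0]]
force: [1.4, -1.0, -0.1]
opening: 0.004
grasp_force: 0.0
```

Call:
{"method": "drive_tool", "body": {"motion": [[[-44, -5, 0], [0, 0, 0]], [[-44, -5, 0], [0, 0, 0]], [[-44, -5, 0], [0, 0, 0]], [[-44, -5, 0], [0, 0, 0]], [[-44, -5, 0], [0, 0, 0]]]}}

```text
time_s: 10.75
position: [0.5401, -0.1504, 0.1139]
tcp_rot: [[0.065, 0.998, 0.001], [0.998, -0.065, -0.001], [-0.001, 0.001, -1.0]]
force: [-0.0, 0.3, -0.2]
opening: 0.005
grasp_force: 0.0
```

Call:
{"method": "drive_tool", "body": {"motion": [[[0, 0, 35], [0, 0, 0]], [[0, 0, 35], [0, 0, 0]], [[0, 0, 35], [0, 0, 0]], [[0, 8, 0], [0, 0, 0]], [[0, 8, 0], [0, 0, 0]]]}}

```text
time_s: 11.25
position: [0.5568, -0.1496, 0.0086]
tcp_rot: [[0.065, 0.998, -0.001], [0.998, -0.065, 0.0], [0.0, -0.001, -1.0]]
force: [1.0, -0.6, -0.4]
opening: 0.002
grasp_force: 0.3
```

Call:
{"method": "drive_tool", "body": {"motion": [[[0, 6, 0], [0, 0, 0]], [[0, 5, 0], [0, 0, 0]], [[0, 3, 0], [0, 0, 0]], [[0, 2, 0], [0, 0, 0]], [[0, 2, 0], [0, 0, 0]]]}}

```text
time_s: 11.75
position: [0.5742, -0.1506, 0.0091]
tcp_rot: [[0.065, 0.998, -0.0], [0.998, -0.065, 0.0], [-0.0, -0.0, -1.0]]
force: [-2.6, 0.0, 1.8]
opening: 0.005
grasp_force: 1.1
```

Call:
{"method": "drive_tool", "body": {"motion": [[[0, 1.5, 0], [0, 0, 0]], [[0, 1, 0], [0, 0, 0]], [[0, 1, 0], [0, 0, 0]]]}}

```text
time_s: 12.05
position: [0.5776, -0.1509, 0.0085]
tcp_rot: [[0.065, 0.998, -0.001], [0.998, -0.065, 0.0], [0.0, -0.001, -1.0]]
force: [-2.9, -0.9, 1.7]
opening: 0.006
grasp_force: 1.2
```

Call:
{"method": "drive_tool", "body": {"motion": [[[0, 1, 0], [0, 0, 0]], [[0, 0.5, 0], [0, 0, 0]], [[0, 0.5, 0], [0, 0, 0]]]}}

```text
time_s: 12.35
position: [0.5784, -0.1509, 0.0085]
tcp_rot: [[0.065, 0.998, -0.003], [0.998, -0.065, 0.001], [0.0, -0.003, -1.0]]
force: [-6.3, -1.1, 4.7]
opening: 0.006
grasp_force: 3.1
```

```bash
python3 b.py
```

```text
side [[0.591, -0.181], [0.669, -0.179], [0.678, 0.155], [0.595, 0.158]]
scene [[0.685, 0.135], [0.609, 0.134], [0.601, -0.001], [0.631, -0.056], [0.628, -0.126], [0.594, -0.116], [0.603, -0.21], [0.667, -0.212]]
[ 0.57836189 -0.15095005  0.00844975] [-5.60998186 -0.70489783  3.49976618]
```

Call:
{"method": "drive_tool", "body": {"motion": [[[0, -6, 0], [0, 0, 0]], [[0, 0, -35], [0, 0, 0]], [[0, 0, -35], [0, 0, 0]], [[0, 0, -30], [0, 0, 0]], [[40, -4, 0], [0, 0, 0]]]}}

```text
time_s: 12.95
position: [0.5789, -0.1159, 0.1135]
tcp_rot: [[0.071, 0.997, 0.016], [0.997, -0.071, -0.007], [-0.006, 0.016, -1.0]]
force: [1.3, -0.0, 0.4]
opening: 0.008
grasp_force: 0.0
```

Call:
{"method": "drive_tool", "body": {"motion": [[[48, -4, 0], [0, 0, 0]], [[48, -4, 0], [0, 0, 0]], [[48, -4, 0], [0, 0, 0]], [[48, -4, 0], [0, 0, 0]], [[48, -4, 0], [0, 0, 0]]]}}

```text
time_s: 13.45
position: [0.5691, 0.1326, 0.1088]
tcp_rot: [[0.066, 0.998, 0.003], [0.998, -0.066, 0.001], [0.001, 0.003, -1.0]]
force: [0.8, -0.9, -1.1]
opening: 0.007
grasp_force: 0.0
```

Call:
{"method": "drive_tool", "body": {"motion": [[[0, 0, 35], [0, 0, 0]], [[0, 0, 35], [0, 0, 0]], [[0, 0, 30], [0, 0, 0]], [[0, 7, 0], [0, 0, 0]], [[0, 7, 0], [0, 0, 0]]]}}

```text
time_s: 13.95
position: [0.5833, 0.1295, 0.0085]
tcp_rot: [[0.065, 0.998, 0.001], [0.998, -0.065, 0.0], [0.0, 0.001, -1.0]]
force: [-0.3, 0.1, 0.7]
opening: 0.003
grasp_force: 0.0
```

Call:
{"method": "drive_tool", "body": {"motion": [[[0, 5, 0], [0, 0, 0]], [[0, 3, 0], [0, 0, 0]], [[0, 2, 0], [0, 0, 0]], [[0, 2, 0], [0, 0, 0]], [[0, 1, 0], [0, 0, 0]]]}}

```text
time_s: 14.45
position: [0.5951, 0.1285, 0.0091]
tcp_rot: [[0.065, 0.998, 0.0], [0.998, -0.065, 0.0], [0.0, 0.0, -1.0]]
force: [-1.4, 1.1, 1.5]
opening: 0.003
grasp_force: 0.7
```

```bash
python3 b.py
```

```text
side [[0.671, -0.088], [0.672, -0.038], [0.648, -0.041], [0.641, -0.036], [0.649, -0.068]]
scene [[0.69, 0.132], [0.609, 0.134], [0.599, -0.208], [0.667, -0.212]]
[0.59526644 0.12846424 0.00879442] [-1.60352843  0.16465353 -0.01919021]
```

Call:
{"method": "drive_tool", "body": {"motion": [[[0, 1, 0], [0, 0, 0]], [[0, 1, 0], [0, 0, 0]], [[0, 0.5, 0], [0, 0, 0]]]}}

```text
time_s: 14.85
position: [0.5973, 0.1285, 0.0084]
tcp_rot: [[0.065, 0.998, -0.001], [0.998, -0.065, 0.0], [0.0, -0.001, -1.0]]
force: [-1.1, -0.0, 1.2]
opening: 0.005
grasp_force: 1.2
```

Call:
{"method": "drive_tool", "body": {"motion": [[[0, 1, 0], [0, 0, 0]], [[0, 0.5, 0], [0, 0, 0]], [[0, 0.5, 0], [0, 0, 0]]]}}

```text
time_s: 15.15
position: [0.5973, 0.1284, 0.0083]
tcp_rot: [[0.065, 0.998, -0.005], [0.998, -0.065, 0.0], [-0.0, -0.005, -1.0]]
force: [-6.2, 1.1, 3.6]
opening: 0.006
grasp_force: 3.1
```

Call:
{"method": "drive_tool", "body": {"motion": [[[0, -8, 0], [0, 0, 0]], [[-36, 0, 0], [0, 0, 0]], [[-36, 0, 0], [0, 0, 0]], [[-36, 0, 0], [0, 0, 0]], [[0, 4, 0], [0, 0, 0]]]}}

```text
time_s: 15.65
position: [0.5894, 0.0162, 0.0087]
tcp_rot: [[0.07, 0.998, 0.002], [0.998, -0.07, -0.002], [-0.002, 0.002, -1.0]]
force: [-3.1, -1.8, 1.1]
opening: 0.009
grasp_force: 1.6
```

Call:
{"method": "drive_tool", "body": {"motion": [[[0, 2, 0], [0, 0, 0]], [[0, 1, 0], [0, 0, 0]], [[0, 1, 0], [0, 0, 0]], [[0, 1, 0], [0, 0, 0]], [[0, 0, 0], [0, 0, 0]]]}}

```text
time_s: 16.15
position: [0.5901, 0.0216, 0.0079]
tcp_rot: [[0.062, 0.998, -0.007], [0.998, -0.062, -0.0], [-0.001, -0.007, -1.0]]
force: [-7.3, -4.0, 2.8]
opening: 0.006
grasp_force: 3.2
```

```bash
python3 - <<'E'
from h import *
im=capture("scene"); cv2.imwrite("pics/sc2.png",im[...,::-1]); a=im[170:300,180:330]
b=capture("side"); cv2.imwrite("pics/sd2.png",b[...,::-1]); b=b[160:280,170:320]
o=[cv2.resize(x,(450,390),interpolation=2) if i==0 else cv2.resize(x,(350,280),interpolation=2) for i,x in enumerate((a,b))]
c=np.zeros((390,800,3),np.uint8); c[:,:450]=o[0]; c[:280,450:]=o[1]; cv2.imwrite("pics/cmb2.png",c[...,::-1])
E
```

```text
(no output)
```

View pics/cmb2.png

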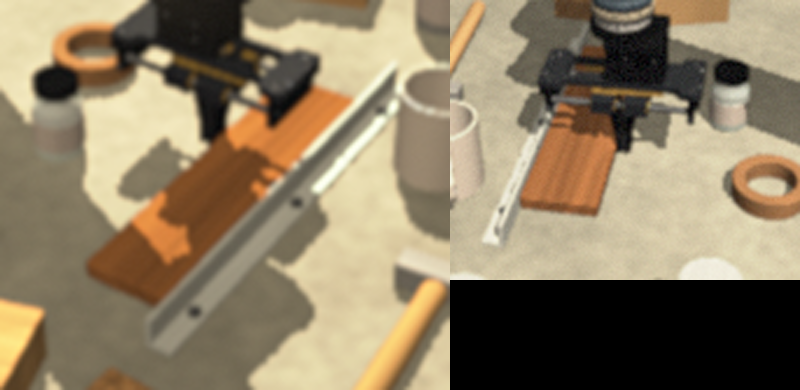

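The crops show the board flush along the fence, with margin at both ends and the jar and tape undisturbed. Next I'll go look at the holder.

Call:
{"method": "drive_tool", "body": {"motion": [[[0, -9, 0], [0, 0, 0]], [[0, 0, -45], [0, 0, 0]], [[0, 0, -45], [0, 0, 0]], [[0, 0, -45], [0, 0, 0]], [[0, 0, -45], [0, 0, 0]]]}}

```text
time_s: 16.75
position: [0.5855, 0.0226, 0.1906]
tcp_rot: [[0.063, 0.998, 0.003], [0.998, -0.063, 0.001], [0.001, 0.003, -1.0]]
force: [1.1, 0.5, 0.2]
opening: 0.007
grasp_force: 0.0
```

Call:
{"method": "drive_tool", "body": {"motion": [[[43, -13, -20], [0, 0, 0]], [[43, -13, -20], [0, 0, 0]], [[43, -13, -20], [0, 0, 0]], [[43, -13, -20], [0, 0, 0]], [[43, -13, -20], [0, 0, 0]]], "gripper": 1}}

```text
time_s: 17.25
position: [0.5333, 0.2432, 0.2899]
tcp_rot: [[0.063, 0.998, 0.004], [0.998, -0.063, 0.002], [0.002, 0.003, -1.0]]
force: [0.8, 0.4, 0.0]
opening: 0.375
grasp_force: 0.0
```

Call:
{"method": "drive_tool", "body": {"motion": [[[43, -13, -20], [0, 0, 0]], [[43, -13, -20], [0, 0, 0]], [[0, 0, 0], [0, 0, -0.132]], [[0, 0, 0], [0, 0, -0.132]], [[0, 0, 0], [0, 0, 0]]]}}

```text
time_s: 17.75
position: [0.5128, 0.3295, 0.3289]
tcp_rot: [[-0.2, 0.98, 0.002], [0.98, 0.2, 0.002], [0.001, 0.003, -1.0]]
force: [0.2, -0.8, -0.8]
opening: 0.83
grasp_force: 0.0
```

```bash
python3 - <<'E'
from h import *
import pickle
s=read_state(); im=capture("wrist"); cv2.imwrite("pics/w2.png",im[...,::-1])
pickle.dump(s,open("w2.pkl","wb")); print(s["position"],s["tcp_rot"],s["joint_positions"])
E
```

```text
[0.51281013 0.32951854 0.32894884] [[-0.20048922  0.97969314  0.00232845]
 [ 0.97969499  0.2004852   0.00184839]
 [ 0.00134403  0.00265176 -0.99999558]] [2.22073644e+01 2.32700225e+01 7.66633033e+01 4.83743016e-02
 7.99031353e+01 1.06334747e+01]
```

View pics/w2.png

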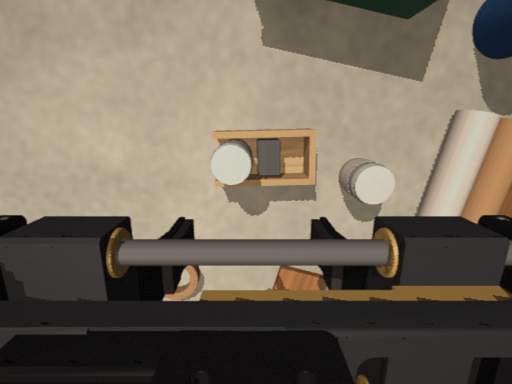

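The wrist view has the tin's top centred near (232,162), the dark block at about (258–280, 139–176), and the holder outline from (213,130) to (316,185), aligned with the tool.

```bash
python3 - <<'E'
from h import *
import pickle
np.set_printoptions(precision=4,suppress=True)
s=pickle.load(open("w2.pkl","rb")); C=cam("wrist",s)
im=cv2.imread("pics/w2.png"); h=cv2.cvtColor(im,cv2.COLOR_BGR2HSV)
w=cv2.inRange(h,(0,0,165),(180,60,255)); w[:,:205]=0;w[:,256:]=0;w[:138]=0;w[190:]=0
c=max(cv2.findContours(w,0,1)[0],key=cv2.contourArea); (u,v),r=cv2.minEnclosingCircle(c); print("tin",u,v,r,cast(C,(u,v),.116))
d=cv2.inRange(h,(0,0,0),(180,255,75)); d[:,:253]=0; d[:,286:]=0; d[:132]=0; d[182:]=0
c=max(cv2.findContours(d,0,1)[0],key=cv2.contourArea); r=cv2.minAreaRect(c); print("weight",r,cv2.boundingRect(c),cast(C,cv2.boxPoints(r),.056)[:,:2])
print("holder",cast(C,[(214,131),(316,129),(316,185),(214,187)],.058)[:,:2])
E
```

```text
tin 220.61111450195312 163.5 29.899206161499023 [[0.4693 0.3322 0.116 ]]
weight ((267.5, 175.0), (29.0, 6.0), 0.0) (253, 172, 30, 7) [[0.5193 0.3095]
 [0.5173 0.319 ]
 [0.5624 0.3282]
 [0.5646 0.3188]]
holder [[0.4463 0.3694]
 [0.5977 0.4035]
 [0.6202 0.3189]
 [0.461  0.283 ]]
```

```bash
python3 - <<'E'
from h import *
import pickle
np.set_printoptions(precision=4,suppress=True)
s=pickle.load(open("w2.pkl","rb")); C=cam("wrist",s)
im=cv2.imread("pics/w2.png"); g=cv2.GaussianBlur(cv2.cvtColor(im,cv2.COLOR_BGR2GRAY),(3,3),0)
print("tin row",g[162,204:262:2]); print("tin col",g[132:194:2,232]); print("blk row",g[155,250:292:2]); print("blk col",g[130:186:2,269])
T=lambda P:(P-s["position"])@s["tcp_rot"]*1000
for n,uv,z in (("tin",(232,162),.116),("blk",(269.5,157.5),.056),("hold",(265,158),.058)):
    P=cast(C,uv,z); print(n,P,T(P))
E
```

```text
tin row [181 181 178 184 203 206 206 206 206 206 205 206 206 206 206 206 205 206
 206 205 205 205 207 164  85 112 136  93  93]
tin col [161 168 167 118  95 118 163 204 206 206 206 206 206 206 206 206 206 206
 206 206 205 205 205 205 205 206 175 110 112 112 112]
blk row [ 82  85 110  97  85  93  96  95  93  91  91  92  92  92  91 101 113 113
 113 113 115]
blk col [141 168 168 159  80  72  92  91  92  91  92  91  91  91  91  91  91  91
  91  91  90  91  84  61 110 159 167 163]
tin [[0.4841 0.3373 0.116 ]] [[ 13.0921 -27.172  212.8953]]
blk [[0.538  0.3467 0.056 ]] [[ 11.4586  27.3715 273.038 ]]
hold [[0.5311 0.3448 0.058 ]] [[ 10.9343  20.2372 271.0184]]
```

Call:
{"method": "drive_tool", "body": {"motion": [[[10, -28, 0], [0, 0, 0]], [[0, 0, 48], [0, 0, 0]], [[0, 0, 48], [0, 0, 0]], [[0, 0, 48], [0, 0, 0]], [[0, 0, 40], [0, 0, 0]]]}}

```text
time_s: 18.3
position: [0.4834, 0.3315, 0.1424]
tcp_rot: [[-0.194, 0.981, -0.0], [0.981, 0.194, 0.0], [0.0, -0.0, -1.0]]
force: [0.4, 0.1, -0.9]
opening: 0.997
grasp_force: 0.0
```

Call:
{"method": "drive_tool", "body": {"motion": [[[0, 0, 35], [0, 0, 0]], [[0, 0, 20], [0, 0, 0]], [[0, 0, 14], [0, 0, 0]]]}}

```text
time_s: 18.6
position: [0.4834, 0.3313, 0.0735]
tcp_rot: [[-0.195, 0.981, -0.002], [0.981, 0.195, -0.0], [-0.0, -0.002, -1.0]]
force: [0.4, -0.4, 0.2]
opening: 0.999
grasp_force: 0.0
```

Call:
{"method": "drive_tool", "body": {"motion": [[[0, 0, 0], [0, 0, 0]], [[0, 0, 0], [0, 0, 0]], [[0, 0, 0], [0, 0, 0]], [[0, 0, 0], [0, 0, 0]], [[0, 0, 0], [0, 0, 0]]], "gripper": 0.5}}

```text
time_s: 19.1
position: [0.4843, 0.3318, 0.0769]
tcp_rot: [[-0.197, 0.98, 0.001], [0.98, 0.197, 0.001], [0.001, 0.001, -1.0]]
force: [-2.0, 0.5, 4.8]
opening: 0.681
grasp_force: 30.0
```

Call:
{"method": "drive_tool", "body": {"motion": [[[0, 0, -20], [0, 0, 0]], [[0, 0, -35], [0, 0, 0]], [[0, 0, -35], [0, 0, 0]], [[0, 0, -10], [0, 0, 0]], [[-14, -14, 0], [0, 0, 0]]]}}

```text
time_s: 19.6
position: [0.4762, 0.317, 0.1777]
tcp_rot: [[-0.198, 0.98, 0.008], [0.98, 0.198, 0.004], [0.002, 0.009, -1.0]]
force: [0.3, -1.2, -3.7]
opening: 0.684
grasp_force: 30.0
```

Call:
{"method": "drive_tool", "body": {"motion": [[[-28, -27, 0], [0, 0, 0]], [[-28, -27, 0], [0, 0, 0]], [[-28, -27, 0], [0, 0, 0]], [[-14, -14, 0], [0, 0, 0]], [[0, 0, 0], [0, 0, 0]]]}}

```text
time_s: 20.1
position: [0.3957, 0.1981, 0.1745]
tcp_rot: [[-0.195, 0.981, -0.005], [0.981, 0.195, -0.002], [-0.0, -0.006, -1.0]]
force: [-0.1, 0.2, -2.6]
opening: 0.686
grasp_force: 30.0
```

Call:
{"method": "drive_tool", "body": {"motion": [[[0, 0, 35], [0, 0, 0]], [[0, 0, 35], [0, 0, 0]], [[0, 0, 20], [0, 0, 0]], [[0, 0, 9], [0, 0, 0]], [[0, 0, 3], [0, 0, 0]]]}}

```text
time_s: 20.6
position: [0.3995, 0.2006, 0.0724]
tcp_rot: [[-0.198, 0.98, -0.001], [0.98, 0.198, -0.0], [0.0, -0.001, -1.0]]
force: [-0.6, -0.4, -2.1]
opening: 0.686
grasp_force: 30.0
```

Call:
{"method": "drive_tool", "body": {"motion": [[[0, 0, 1], [0, 0, 0]], [[0, 0, 1], [0, 0, 0]]]}}

```text
time_s: 20.8
position: [0.4002, 0.2006, 0.0722]
tcp_rot: [[-0.198, 0.98, 0.002], [0.98, 0.198, 0.001], [0.0, 0.002, -1.0]]
force: [0.5, -0.1, -3.1]
opening: 0.68
grasp_force: 30.0
```

Call:
{"method": "drive_tool", "body": {"motion": [[[0, 0, 0.7], [0, 0, 0]], [[0, 0, 0.7], [0, 0, 0]], [[0, 0, 0], [0, 0, 0]]]}}

```text
time_s: 21.1
position: [0.3998, 0.2003, 0.0709]
tcp_rot: [[-0.197, 0.98, 0.002], [0.98, 0.197, 0.0], [0.0, 0.002, -1.0]]
force: [0.3, 0.0, 1.0]
opening: 0.681
grasp_force: 29.9
```

Call:
{"method": "drive_tool", "body": {"motion": [[[0, 0, 0], [0, 0, 0]], [[0, 0, 0], [0, 0, 0]], [[0, 0, 0], [0, 0, 0]], [[0, 0, -10], [0, 0, 0]], [[0, 0, -30], [0, 0, 0]]], "gripper": 1}}

```text
time_s: 21.6
position: [0.3976, 0.1997, 0.1093]
tcp_rot: [[-0.197, 0.98, -0.006], [0.98, 0.197, -0.001], [-0.0, -0.006, -1.0]]
force: [1.1, 1.2, -0.7]
opening: 0.979
grasp_force: 0.0
```

Call:
{"method": "drive_tool", "body": {"motion": [[[0, 0, -40], [0, 0, 0]], [[0, 0, -40], [0, 0, 0]], [[23, 33, -12], [0, 0, 0]], [[23, 33, -12], [0, 0, 0]], [[23, 33, -12], [0, 0, 0]]]}}

```text
time_s: 22.1
position: [0.4834, 0.2883, 0.2283]
tcp_rot: [[-0.197, 0.98, 0.002], [0.98, 0.197, 0.001], [0.0, 0.002, -1.0]]
force: [0.7, 0.1, -0.8]
opening: 0.999
grasp_force: 0.0
```

Call:
{"method": "drive_tool", "body": {"motion": [[[23, 33, -12], [0, 0, 0]], [[23, 33, -12], [0, 0, 0]], [[0, 0, 0], [0, 0, 0]], [[0, 0, 0], [0, 0, 0]]], "gripper": 0.69}}

```text
time_s: 22.5
position: [0.538, 0.3457, 0.2503]
tcp_rot: [[-0.198, 0.98, -0.001], [0.98, 0.198, -0.0], [-0.0, -0.001, -1.0]]
force: [-0.3, -0.9, 0.2]
opening: 0.74
grasp_force: 0.0
```

```bash
python3 - <<'E'
from h import *
import pickle
s=read_state(); im=capture("wrist"); cv2.imwrite("pics/w3.png",im[...,::-1])
pickle.dump(s,open("w3.pkl","wb")); print(s["position"],s["tcp_rot"],s["opening"])
E
```

```text
[0.53798134 0.34574727 0.250317  ] [[-1.98352943e-01  9.80130532e-01 -5.01394746e-04]
 [ 9.80130613e-01  1.98352749e-01 -4.10365496e-04]
 [-3.02758726e-04 -5.72829543e-04 -9.99999790e-01]] 0.740013084481489
```

View pics/w3.png

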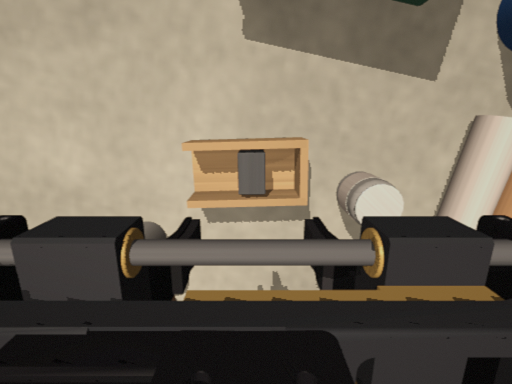

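The tin is out and the block is alone in the bay, spanning columns 238–266 and rows 150–194.

```bash
python3 - <<'E'
from h import *
import pickle
s=pickle.load(open("w3.pkl","rb")); C=cam("wrist",s)
P=cast(C,[(252,172),(185,146),(307,140),(190,206),(308,205)],[.056]*1+[.058]*4); print(np.round((P-s["position"])@s["tcp_rot"]*1000,1),P[0])
E
```

```text
[[ 2.800e+00 -1.000e-01  1.943e+02]
 [ 3.630e+01 -8.470e+01  1.924e+02]
 [ 4.390e+01  6.900e+01  1.923e+02]
 [-4.290e+01 -8.280e+01  1.924e+02]
 [-4.140e+01  7.460e+01  1.923e+02]] [0.53727544 0.34835536 0.056     ]
```

Call:
{"method": "drive_tool", "body": {"motion": [[[3, 0, 40], [0, 0, -0.02]], [[0, 0, 48], [0, 0, 0]], [[0, 0, 48], [0, 0, 0]], [[0, 0, 40], [0, 0, 0]], [[0, 0, 25], [0, 0, 0]]]}}

```text
time_s: 23.05
position: [0.534, 0.3461, 0.0458]
tcp_rot: [[-0.216, 0.976, -0.007], [0.976, 0.216, -0.003], [-0.002, -0.008, -1.0]]
force: [0.2, -0.7, 0.1]
opening: 0.692
grasp_force: 0.0
```

Call:
{"method": "drive_tool", "body": {"motion": [[[0, 0, 15], [0, 0, 0]], [[0, 0, 10], [0, 0, 0]], [[0, 0, 5], [0, 0, 0]]]}}

```text
time_s: 23.35
position: [0.5376, 0.3481, 0.0191]
tcp_rot: [[-0.217, 0.976, -0.0], [0.976, 0.217, -0.0], [-0.0, -0.0, -1.0]]
force: [-0.4, 0.3, -0.1]
opening: 0.693
grasp_force: 0.0
```

Call:
{"method": "drive_tool", "body": {"motion": [[[0, 0, 0], [0, 0, 0]], [[0, 0, 0], [0, 0, 0]], [[0, 0, 0], [0, 0, 0]], [[0, 0, 0], [0, 0, 0]], [[0, 0, 0], [0, 0, 0]]], "gripper": 0.2}}

```text
time_s: 23.85
position: [0.5367, 0.3484, 0.0201]
tcp_rot: [[-0.217, 0.976, -0.002], [0.976, 0.217, -0.0], [-0.0, -0.002, -1.0]]
force: [-3.6, -1.2, 5.3]
opening: 0.41
grasp_force: 30.0
```

Call:
{"method": "drive_tool", "body": {"motion": [[[0, 0, -15], [0, 0, 0]], [[0, 0, -35], [0, 0, 0]], [[0, 0, -45], [0, 0, 0]], [[0, 0, -45], [0, 0, 0]], [[0, 0, -45], [0, 0, 0]]]}}

```text
time_s: 24.35
position: [0.5373, 0.3482, 0.2056]
tcp_rot: [[-0.217, 0.976, -0.0], [0.976, 0.217, -0.0], [-0.0, -0.001, -1.0]]
force: [-0.5, 0.8, -5.8]
opening: 0.411
grasp_force: 30.0
```

Call:
{"method": "drive_tool", "body": {"motion": [[[-30, -2, -35], [0, 0, 0]], [[-43, -2, 0], [0, 0, 0]], [[-43, -2, 0], [0, 0, 0]], [[-43, -2, 0], [0, 0, 0]], [[-43, -2, 0], [0, 0, 0]]]}}

```text
time_s: 24.85
position: [0.5714, 0.1475, 0.2393]
tcp_rot: [[-0.218, 0.976, 0.0], [0.976, 0.218, -0.0], [-0.0, -0.0, -1.0]]
force: [1.2, -0.2, -5.8]
opening: 0.412
grasp_force: 30.0
```

Call:
{"method": "drive_tool", "body": {"motion": [[[-43, -2, 0], [0, 0, 0]], [[-43, -2, 0], [0, 0, 0]], [[-43, -2, 0], [0, 0, 0]], [[-43, -2, 0], [0, 0, 0]], [[0, 0, 0], [0, 0, 0.1425]]]}}

```text
time_s: 25.35
position: [0.6027, -0.0272, 0.2392]
tcp_rot: [[-0.067, 0.998, 0.002], [0.998, 0.067, -0.004], [-0.005, 0.002, -1.0]]
force: [0.6, 0.5, -4.9]
opening: 0.413
grasp_force: 30.0
```

Call:
{"method": "drive_tool", "body": {"motion": [[[0, 0, 0], [0, 0, 0.1425]], [[0, 0, 0], [0, 0, 0.1425]], [[0, 0, 0], [0, 0, 0.1425]], [[0, 0, 0], [0, 0, 0.1425]], [[0, 0, 0], [0, 0, 0.1425]]]}}

```text
time_s: 25.85
position: [0.6008, -0.0206, 0.2389]
tcp_rot: [[0.599, 0.801, -0.001], [0.801, -0.599, -0.0], [-0.0, -0.001, -1.0]]
force: [0.3, 1.1, -5.3]
opening: 0.413
grasp_force: 30.0
```

Call:
{"method": "drive_tool", "body": {"motion": [[[0, 0, 0], [0, 0, 0.1425]], [[0, 0, 0], [0, 0, 0.1425]], [[0, 0, 0], [0, 0, 0.1425]], [[0, 0, 0], [0, 0, 0.1425]], [[0, 0, 0], [0, 0, 0.1425]]]}}

```text
time_s: 26.35
position: [0.6008, -0.0205, 0.2389]
tcp_rot: [[0.977, 0.215, -0.001], [0.215, -0.977, -0.0], [-0.001, -0.0, -1.0]]
force: [-0.2, -0.6, -4.8]
opening: 0.411
grasp_force: 30.0
```

Call:
{"method": "drive_tool", "body": {"motion": [[[0, 0, 0], [0, 0, 0.1425]], [[0, 0, 0], [0, 0, 0.1425]], [[0, 0, 0], [0, 0, 0]], [[0, 0, 0], [0, 0, 0]]]}}

```text
time_s: 26.75
position: [0.601, -0.0205, 0.239]
tcp_rot: [[0.998, -0.06, -0.0], [-0.06, -0.998, 0.0], [-0.0, 0.0, -1.0]]
force: [-0.4, 0.0, -6.1]
opening: 0.414
grasp_force: 30.0
```

```bash
python3 - <<'E'
from h import *
import pickle
s=read_state(); im=capture("wrist"); cv2.imwrite("pics/w4.png",im[...,::-1])
pickle.dump(s,open("w4.pkl","wb")); print(s["position"],s["tcp_rot"],s["opening"])
E
```

```text
[ 0.60097849 -0.02050138  0.23902047] [[ 9.98205566e-01 -5.98784882e-02 -4.63322968e-04]
 [-5.98784822e-02 -9.98205674e-01  2.68528382e-05]
 [-4.64099523e-04  9.38423489e-07 -9.99999892e-01]] 0.4138333199449986
```

View pics/w4.png

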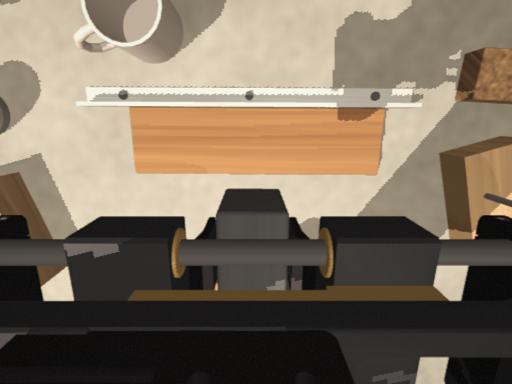

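The board is flush, showing no gap along row 106. It spans columns 130–385, inside the fence's 77–421.

```bash
python3 - <<'E'
from h import *
import pickle
s=pickle.load(open("w4.pkl","rb")); C=cam("wrist",s)
im=cv2.imread("pics/w4.png"); h=cv2.cvtColor(im,cv2.COLOR_BGR2HSV)
m=cv2.inRange(h,(0,90,60),(18,255,255)); m[:95]=0;m[182:]=0;m[:,:115]=0;m[:,400:]=0
p,c=poly(m,(258,140)); print(p.tolist())
t=lambda P:np.round((P-s["position"])@s["tcp_rot"]*1000,1)
P=cast(C,p,.018); print(t(P)); 
print("fence",t(cast(C,[(77,104),(421,106)],.03)))
for u in range(150,371,55): print(u, h[98:114:1,u,1])
E
```

```text
[[130, 108], [137, 173], [377, 175], [384, 109]]
[[  83.9 -160.5  221. ]
 [  -3.2 -160.2  221. ]
 [  -5.8  175.8  221. ]
 [  82.8  175.   221. ]]
fence [[  88.2 -222.5  209. ]
 [  86.1  216.3  209. ]]
150 [ 34  35  34  27  17  16  15  16  52 151 143 142 143 142 142 140]
205 [ 33  34  33  29  21  18  17  18  25 127 149 143 141 143 142 141]
260 [ 31  31  32  29  19  15  16  16  18  81 151 142 140 143 144 143]
315 [ 31  32  32  31  24  17  17  18  18  45 151 141 141 144 144 145]
370 [ 36  35  34  34  35  34  34  33  33  41 126 155 152 152 155 156]
```

Call:
{"method": "drive_tool", "body": {"motion": [[[41, 8, 0], [0, 0, 0]], [[0, 0, 45], [0, 0, 0]], [[0, 0, 45], [0, 0, 0]], [[0, 0, 45], [0, 0, 0]], [[0, 0, 35], [0, 0, 0]]]}}

```text
time_s: 27.3
position: [0.6405, -0.0309, 0.0663]
tcp_rot: [[0.998, -0.061, -0.003], [-0.061, -0.998, 0.001], [-0.003, -0.0, -1.0]]
force: [0.1, 0.6, -5.6]
opening: 0.411
grasp_force: 30.0
```

Call:
{"method": "drive_tool", "body": {"motion": [[[0, 0, 18], [0, 0, 0]], [[0, 0, 10], [0, 0, 0]], [[0, 0, 4], [0, 0, 0]], [[0, 0, 1], [0, 0, 0]], [[0, 0, 0], [0, 0, 0]]]}}

```text
time_s: 27.8
position: [0.6429, -0.0313, 0.0375]
tcp_rot: [[0.998, -0.062, 0.003], [-0.062, -0.998, -0.001], [0.003, 0.0, -1.0]]
force: [1.0, -0.1, -5.5]
opening: 0.411
grasp_force: 30.0
```

Call:
{"method": "drive_tool", "body": {"motion": [[[0, 0, 1], [0, 0, 0]], [[0, 0, 0], [0, 0, 0]]]}}

```text
time_s: 28.0
position: [0.6423, -0.0312, 0.0362]
tcp_rot: [[0.998, -0.063, 0.002], [-0.063, -0.998, -0.0], [0.002, 0.0, -1.0]]
force: [0.3, 0.2, -5.3]
opening: 0.41
grasp_force: 30.0
```

Call:
{"method": "drive_tool", "body": {"motion": [[[0, 0, 1], [0, 0, 0]], [[0, 0, 1], [0, 0, 0]], [[0, 0, 0.7], [0, 0, 0]], [[0, 0, 0], [0, 0, 0]]]}}

```text
time_s: 28.4
position: [0.6416, -0.031, 0.0323]
tcp_rot: [[0.998, -0.063, -0.0], [-0.063, -0.998, 0.0], [-0.0, -0.0, -1.0]]
force: [-1.0, 0.1, -4.8]
opening: 0.412
grasp_force: 30.0
```

Call:
{"method": "drive_tool", "body": {"motion": [[[0, 0, 0.7], [0, 0, 0]], [[0, 0, 0], [0, 0, 0]]]}}

```text
time_s: 28.6
position: [0.6417, -0.0311, 0.0321]
tcp_rot: [[0.998, -0.063, -0.0], [-0.063, -0.998, 0.0], [-0.0, -0.0, -1.0]]
force: [-0.9, 0.1, -2.7]
opening: 0.411
grasp_force: 30.0
```

Call:
{"method": "drive_tool", "body": {"motion": [[[0, 0, 0.5], [0, 0, 0]], [[0, 0, 0], [0, 0, 0]]]}}

```text
time_s: 28.8
position: [0.6417, -0.0311, 0.0321]
tcp_rot: [[0.998, -0.063, 0.0], [-0.063, -0.998, -0.0], [0.0, 0.0, -1.0]]
force: [-2.6, 0.9, 4.0]
opening: 0.408
grasp_force: 30.0
```

Call:
{"method": "drive_tool", "body": {"motion": [[[0, 0, 0], [0, 0, 0]], [[0, 0, 0], [0, 0, 0]], [[0, 0, 0], [0, 0, 0]], [[0, 0, 0], [0, 0, 0]], [[0, 0, 0], [0, 0, 0]]], "gripper": 0.75}}

```text
time_s: 29.3
position: [0.6419, -0.0311, 0.0312]
tcp_rot: [[0.998, -0.063, 0.0], [-0.063, -0.998, -0.0], [0.0, 0.0, -1.0]]
force: [-1.0, 0.5, -0.8]
opening: 0.723
grasp_force: 0.0
```

Call:
{"method": "drive_tool", "body": {"motion": [[[0, 0, -10], [0, 0, 0]], [[0, 0, -25], [0, 0, 0]], [[0, 0, -45], [0, 0, 0]], [[0, 0, -45], [0, 0, 0]], [[0, 0, -45], [0, 0, 0]]]}}

```text
time_s: 29.8
position: [0.6415, -0.031, 0.2036]
tcp_rot: [[0.998, -0.063, 0.0], [-0.063, -0.998, -0.0], [0.0, 0.0, -1.0]]
force: [-0.2, -0.3, -0.7]
opening: 0.751
grasp_force: 0.0
```

Call:
{"method": "drive_tool", "body": {"motion": [[[-45, 0, -20], [0, 0, 0]], [[-45, 0, -20], [0, 0, 0]], [[0, 0, 0], [0, 0, 0]], [[0, 0, 0], [0, 0, 0]]]}}

```text
time_s: 30.2
position: [0.5518, -0.0254, 0.243]
tcp_rot: [[0.998, -0.063, 0.003], [-0.063, -0.998, -0.001], [0.003, 0.001, -1.0]]
force: [0.6, 0.1, -0.0]
opening: 0.749
grasp_force: 0.0
```

```bash
python3 - <<'E'
from h import *
a=capture("wrist"); b=capture("side"); c=capture("scene")
o=np.zeros((500,800,3),np.uint8); o[:240,:512]=a[:240]
o[240:490,:400]=cv2.resize(b[150:350,130:450],(400,250),interpolation=2)
o[240:490,400:800]=cv2.resize(c[110:335,110:470],(400,250),interpolation=2)
cv2.imwrite("pics/fin.png",o[...,::-1])
E
```

```text
(no output)
```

View pics/fin.png

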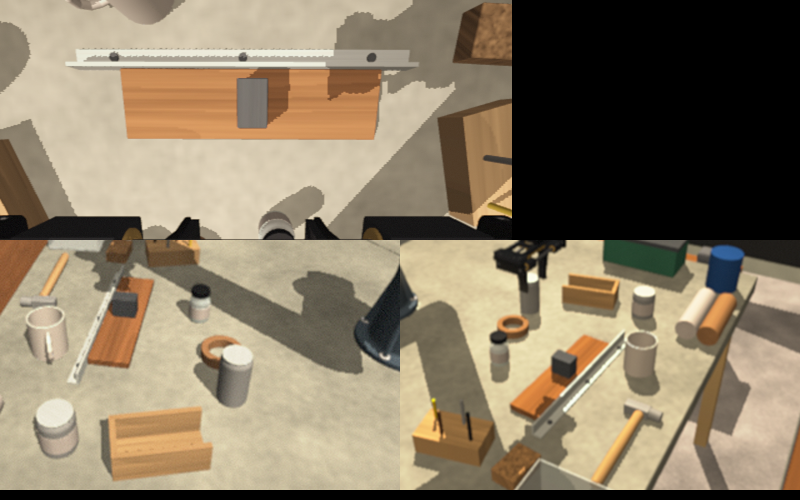

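The board is flush, the block stands near its middle, and the tin is upright on the bench clear of the holder. The other items stand where they were.

```bash
python3 -c "
from rig import *
print(hand_in())"
```

```text
the job is handed in; nothing more can be done
None
```

I handed the job in at about 30 s of the 72 s allowed: the last pictures show the board flush with the fence and clear of its ends, the tin upright on the bench clear of the holder, the block upright near the board's middle, and everything else where it was.

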